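# Flip the captive hex key and tighten the reed plate clamp

### The job

Tighten the clamp that holds the brass reed plate: flip its upright L-shaped hex key down so that the long arm lies level, then swing the long arm clockwise, seen from above, as far as it will go, and let go of it. Leave the key of the other clamp, the one with the black comb, just as it is.

Things in the scene. Friction and masses are not known exactly. Their poses are not given: they have to be found in the camera images.
- reed_grip (a point): Grip point on the long arm of the hex key (dark steel, 8 mm thick, arms 125 and 26 mm) of the clamp with the BRASS REED PLATE: on its centre line, 105 mm from the elbow, 20 mm short of the free end. Axes turn with the key: z along the long arm to its free end, x along the short arm, y along the cross pin at the elbow. The elbow, on the vertical screw axis, is 70 mm above the bench.
- reed_key (a joint): Fold of that key about its cross pin, in a slotted screw head 32 mm wide, rad: 0 = long arm upright, short arm level, pointing ahead-left (10 to 60 deg left of +x); 1.57 = long arm level, short arm home in the slot (stop). The long arm folds to the side where the short arm sticks out. Starts at 0 to 0.2, leaning that way. Light friction (0.1 N m): stays where put.
- reed_screw (a joint): Turn of that stiff screw, and of the key with it, about the vertical axis through the elbow, rad: grows CLOCKWISE seen from above; starts at 0 to 0.2, hard stop (tight) at 1.4. Takes 0.7 N m, 7 N at the grip point. Its fixed grey base (135 x 130 mm, 34 mm high with strap) lies on the robot's side of it, with the brass plate (105 x 34 mm) under the strap.
- comb_grip (a point): The same point on the identical upright key of the other, identical clamp, the one with the BLACK ACRYLIC COMB under its strap; to be left alone. The two clamps stand side by side, 0.28 to 0.4 m apart, either one left or right.
Things that resemble listed ones, but are neither listed nor needed, are in the scene too. Leave any pink or red look-alike of the part that bears reed_grip alone.

How it is judged:
By the outcome, as a careful person would: the job done as asked, in the order asked, and still so for the second after the job is handed in, with the robot touching nothing.
It also fails if it takes over 35 s, if anything falls off the work surface, if the arm or the gripper's body presses on something with over 40 N, if the wrist force passes 120 N, or if a joint passes its speed limit or range.

### The arm

A 6-joint arm with a two-finger parallel gripper is mounted at the origin on the work surface. World frame = base frame: x ahead of the robot, y to its left, z up, the work surface at z = 0. Lengths are in m, angles in rad, forces in N, time in s.
With the tool pointing down it reaches from about 0.275 to 0.725 m from the base axis. Payload 5.6 kg.
Tool frame: the origin (TCP) lies midway between the tips of the shut fingers; the grasp point (between the pads) lies 19 mm behind it; z points along the fingers, x is the direction in which the jaws open and shut, and the axes are right-handed (so a half turn about z gives the same grasp; the last joint's range is limited). The gripper opens to 85 mm and grips with 20 to 120 N. Pads are 22 mm wide; open, the fingers measure 114 mm over their backs; the gripper's body (76 mm by 85 mm) begins 54 mm behind the grasp point. The pads swing forward as they close: fully open they stand 13 mm farther back than shut.
Start: joints at [1.455, 0.255, 0.108, 0, -1.424, -0.285], TCP at [0.215, 0.506, 0.231] pointing down, gripper open.
Joint ranges: [-2.95, 2.95], [-1.21, 1.97], [-1.09, 1.5], [-2.87, 1.71], [-2.94, -0.07], [-3.05, 3.05]. Speed limits (rad/s): [2.57, 2.57, 3.14, 3.14, 3.14, 3.14].

### API

Orientations are given as a unit quaternion [w, x, y, z].
In Python, from station import env, eyes, finish_job gives the robot as it stands. The module is installed in compiled form; this text tells all that it offers.
- The arm moves only by the tool step_arm, never from a script. Its argument "steps" is text: rows parted by semicolons, each of 5 numbers parted by spaces: the finger opening in m, from 0 to 0.0854, then the shift along the tool's x, y, z in m, then the turn about the tool's z in degrees. In form: hand tx ty tz yaw; .... A call has exactly 8 rows; each row is the pose to reach, as a shift and turn from the pose commanded when the call began, along the tool's axes at that moment; what a row does not reach only later rows make up. A row lasts 1/8 s, in which the tool goes at most 62.5 mm and 10.7 degrees, less where a joint would pass 70% of its speed; a pose out of reach is approached as far as the arm can. A call with a gripper value outside its range is refused whole. The fingers move at their own pace and stop on an object; "newtons" is the grip in N (left out, the last holds). Time passes only in rows, so rows that repeat a pose let the fingers close, or fill a call up. It gives the time, the measured TCP pose, the force and the opening at its end, in the units of the state.
- env.get_state(): the state, without advancing time (a new reading comes with each control period).
- eyes.get_image(name): name is "scene" or "top" or "wrist"; returns a dict with "img" (420x560x3 uint8, red, green, blue), "z_map" (420x560 float32, m along the optical axis (not along the pixel's ray), 0 where there is no reading), "mtx" (3x3 intrinsics, pixels), "xyz" and "rotation" of the camera in the world. Camera axes: x right, y up, looking along -z (the intrinsics and any distortion apply to the point x, -y, -z); pixel columns grow to the right and rows downward; lengths in m; the calibration is good to about 2 mm. A picture is of the moment at which its call begins.
- finish_job(): hands the job in, once; it reports no verdict.
The state is a dict: "time": time; "joints": joint angles; "joint_vel": joint speeds; "joint_efforts": joint torques, N m; "eef_pos": TCP position; "tool_rot": TCP orientation; "wrist_force": force on the tool from outside, world axes, zero at the start; "wrist_torque": the same for the moment, N m; "opening": finger opening in m.
Only numpy, scipy, OpenCV 4.12 (cv2) and the standard library are available. Lean on these libraries where they do the work, as an engineer would, in place of code of your own. Each camera call takes 0.05 s, during which the arm holds its last target.

## Working session

There is one attempt and no reset: what is moved stays moved. The work goes in short steps, Python scripts to look and compute and a tool call to move; the robot and the scene stay as the last step left them, time stands still between calls to the robot, and variables do not carry over. Pictures are saved under pics/ and viewed, and the job is handed in when it is done.

Besides the shell and the picture viewer there is one more tool, called after ">>>" as name(argument=value, ...), one argument or row to a line, values as JSON. step_arm: Moves the arm, as the interface text tells. Its arguments: {"type":"object","properties":{"steps":{"type":"string"},"newtons":{"type":"number"}},"required":["steps"]}

```bash
mkdir -p pics; cat > h.py <<'E'
from station import env, eyes, finish_job
import numpy as np, cv2
def grab(n,fn):
    d=eyes.get_image(n); cv2.imwrite('pics/'+fn,cv2.cvtColor(d['img'],cv2.COLOR_RGB2BGR)); np.savez('pics/'+fn+'.npz',**{k:np.array(v) for k,v in d.items()}); return d
def pts(d):
    K=d['mtx'];z=d['z_map'];v,u=np.mgrid[0:z.shape[0],0:z.shape[1]]
    p=np.stack([(u-K[0,2])/K[0,0]*z,-(v-K[1,2])/K[1,1]*z,-z],-1)
    R=np.array(d['rotation']); 
    if R.size==4: 
        from scipy.spatial.transform import Rotation as Ro
        R=Ro.from_quat(np.array(R)[[1,2,3,0]]).as_matrix()
    w=p@R.T+d['xyz']; w[z==0]=np.nan; return w
E
python3 - <<'E'
from h import *
for n in ['scene','top','wrist']:
    d=grab(n,n+'0.png'); print(n,d['xyz'],d['rotation'],d['mtx'])
print(env.get_state())
E
```

```text
scene [1.08628714 0.18092696 0.9005364 ] [0.61743758 0.19380757 0.22324933 0.72895076] [[489.97024387   0.         276.20849638]
 [  0.         489.97024387 216.16374358]
 [  0.           0.           1.        ]]
top [0.35172182 0.08885448 1.47915827] [-0.69417431 -0.06654302  0.0536687   0.71471234] [[546.91790474   0.         271.29223857]
 [  0.         546.91790474 204.64657539]
 [  0.           0.           1.        ]]
wrist [0.27865932 0.47887021 0.37303233] [-0.54666866  0.07709541 -0.11391717  0.8259737 ] [[371.21687965   0.         278.78504218]
 [  0.         371.21687965 202.75933597]
 [  0.           0.           1.        ]]
{'time': 0.15, 'joints': array([ 1.45466040e+00,  2.55589386e-01,  1.07282844e-01, -3.35280732e-04,
       -1.42389758e+00, -2.84579273e-01]), 'joint_vel': array([ 0.00165788, -0.00219809,  0.00300713,  0.00174636,  0.00090483,
       -0.00186563]), 'joint_efforts': array([-1.23631140e-03, -3.86944950e+01,  2.38079417e+01,  5.36675423e+00,
       -4.68235419e-03,  1.80170588e-06]), 'eef_pos': array([0.2143675 , 0.50609334, 0.23061036]), 'tool_rot': array([-5.80794256e-04, -5.52212503e-01,  8.33703082e-01, -4.30864313e-04]), 'wrist_force': array([ 0.02869545, -0.02519368,  0.64004431]), 'wrist_torque': array([-0.02504366, -0.02080154, -0.00519505]), 'opening': 0.08549897193370626}
```

View pics/scene0.png

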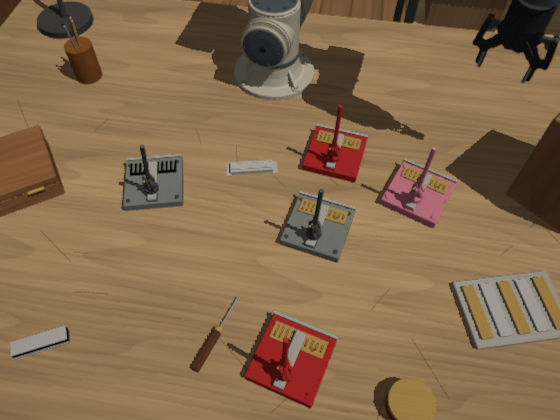

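View pics/top0.png

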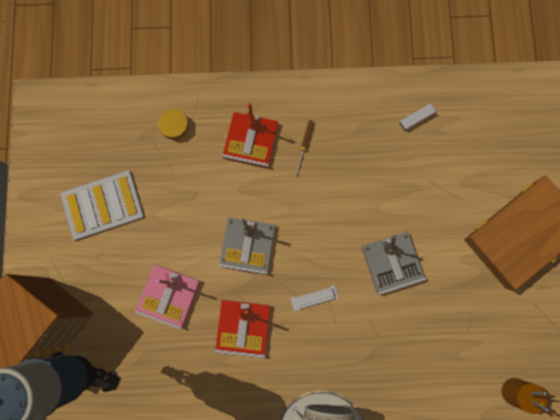

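View pics/wrist0.png

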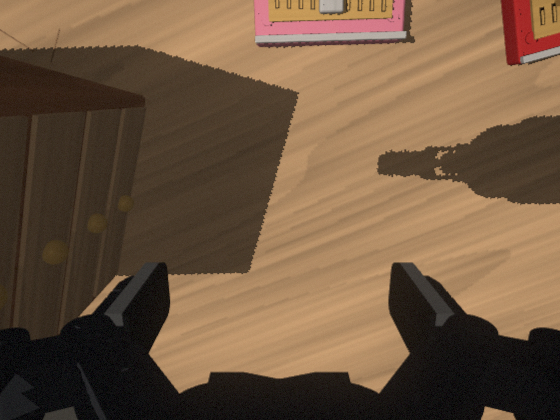

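The scene view shows the grey brass-plate clamp at about (318,226) and the comb clamp at (153,183). The top view shows them at about (247,245) and (393,262). The red and pink clamps are look-alikes. Next I'll measure the key.

```bash
python3 - <<'E'
from h import *
for n,(r0,r1,c0,c1) in {'scene':(170,270,270,370),'top':(200,290,200,310)}.items():
    d=dict(np.load(f'pics/{n}0.png.npz')); w=pts(d)
    g=d['img'].astype(int)
    cv2.imwrite(f'pics/{n}0z.png',cv2.resize(cv2.cvtColor(d['img'][r0:r1,c0:c1],cv2.COLOR_RGB2BGR),None,fx=6,fy=6,interpolation=cv2.INTER_CUBIC)[:600])
    m=np.zeros(w.shape[:2],bool); m[r0:r1,c0:c1]=1
    hgt=np.nan_to_num(w[...,2])
    for lo,hi in [(0.02,.03),(.03,.045),(.045,.06),(.06,.075),(.075,.09),(.09,.11),(.11,.13),(.13,.15),(.15,.17),(.17,.19),(.19,.22)]:
        k=m&(hgt>lo)&(hgt<hi)
        if k.any():
            q=w[k]; v,u=np.nonzero(k); print(n,lo,hi,k.sum(),q.mean(0).round(4),q.min(0).round(3),q.max(0).round(3),'px',u.mean().round(1),v.mean().round(1))
E
```

```text
scene 0.02 0.03 2283 [0.4869 0.1863 0.0227] [0.33  0.107 0.02 ] [0.576 0.257 0.03 ] px 320.9 220.7
scene 0.03 0.045 273 [0.5096 0.1805 0.0354] [0.43  0.157 0.03 ] [0.56  0.234 0.045] px 317.4 225.6
scene 0.045 0.06 30 [0.5394 0.1707 0.051 ] [0.529 0.162 0.045] [0.545 0.19  0.059] px 311.7 232.4
scene 0.06 0.075 109 [0.5406 0.1776 0.0705] [0.522 0.162 0.061] [0.556 0.19  0.075] px 315.6 228.3
scene 0.075 0.09 30 [0.5349 0.1739 0.0791] [0.529 0.164 0.075] [0.542 0.188 0.089] px 314.5 223.3
scene 0.09 0.11 25 [0.5364 0.1754 0.0997] [0.533 0.171 0.091] [0.538 0.18  0.11 ] px 315.9 218.2
scene 0.11 0.13 26 [0.5373 0.1759 0.1196] [0.535 0.172 0.11 ] [0.54  0.18  0.129] px 316.8 212.9
scene 0.13 0.15 26 [0.5384 0.1765 0.1388] [0.535 0.172 0.13 ] [0.542 0.181 0.149] px 317.8 207.7
scene 0.15 0.17 33 [0.5397 0.1774 0.1599] [0.537 0.173 0.15 ] [0.542 0.182 0.17 ] px 319.1 201.8
scene 0.17 0.19 28 [0.5412 0.1781 0.1808] [0.538 0.174 0.17 ] [0.544 0.183 0.19 ] px 320.3 195.8
scene 0.19 0.22 21 [0.5396 0.1782 0.1932] [0.536 0.174 0.19 ] [0.544 0.182 0.195] px 321.0 191.0
top 0.02 0.03 1294 [0.487
[... 319 characters left out ...]
.062] [0.548 0.186 0.075] px 248.4 228.6
top 0.075 0.09 9 [0.5286 0.1745 0.0786] [0.521 0.163 0.075] [0.536 0.183 0.087] px 247.4 229.9
top 0.09 0.11 7 [0.531  0.1728 0.0984] [0.529 0.169 0.092] [0.534 0.177 0.107] px 247.6 228.0
top 0.11 0.13 6 [0.5324 0.1726 0.1234] [0.53  0.17  0.116] [0.535 0.176 0.129] px 247.0 226.2
top 0.13 0.15 5 [0.533  0.1739 0.1415] [0.531 0.172 0.135] [0.536 0.177 0.15 ] px 246.0 225.0
top 0.15 0.17 7 [0.5344 0.1745 0.1594] [0.533 0.171 0.151] [0.537 0.178 0.169] px 245.3 223.4
top 0.17 0.19 5 [0.5356 0.1747 0.18  ] [0.535 0.172 0.171] [0.536 0.178 0.188] px 244.6 221.8
top 0.19 0.22 11 [0.5391 0.1766 0.1939] [0.536 0.173 0.191] [0.543 0.18  0.199] px 243.4 219.5
```

View pics/scene0z.png

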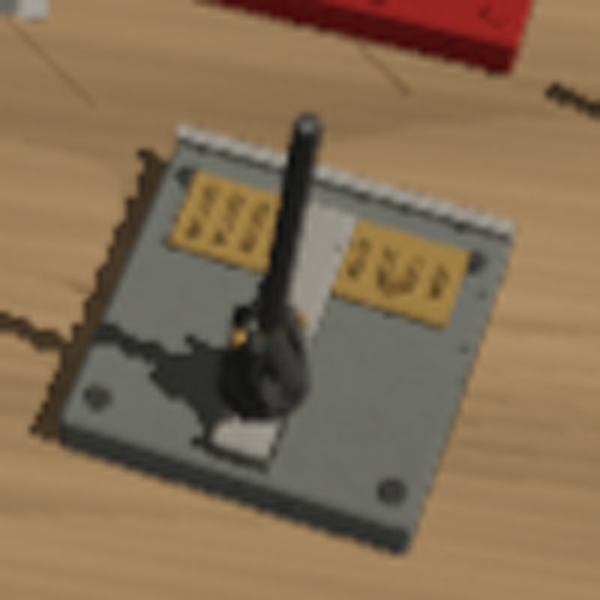

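View pics/top0z.png

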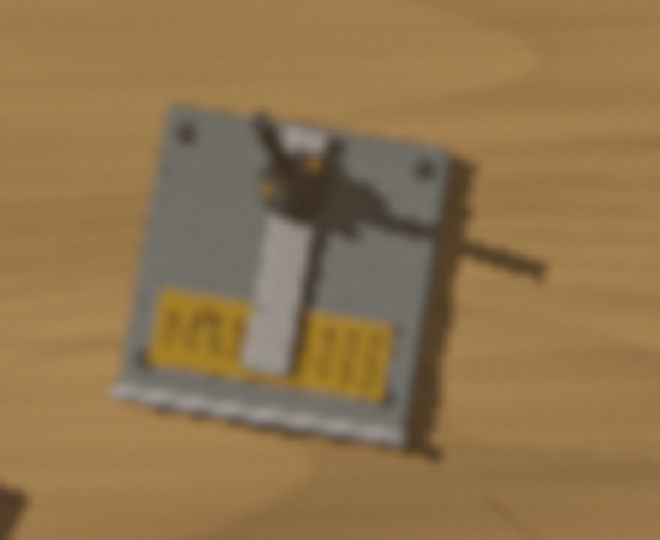

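```bash
python3 - <<'E'
from h import *
d=dict(np.load('pics/scene0.png.npz')); w=pts(d)
m=np.zeros(w.shape[:2],bool); m[170:270,270:370]=1
h=np.nan_to_num(w[...,2])
k=m&(h>.095)&(h<.19); q=w[k]; c=q.mean(0); s=np.linalg.svd(q-c)[2][0]; s*=np.sign(s[2]); print(c,s, 'lean',np.arctan2(np.hypot(*s[:2]),s[2]),'az',np.degrees(np.arctan2(s[1],s[0])),'at z.07',c+s*(0.07-c[2])/s[2])
k=m&(h>.058)&(h<.078);
for p in sorted(w[k].round(3).tolist())[::3]: print(p)
# tall obstacles within area: list everything higher than 0.08
E
```

```text
[0.53881521 0.17676235 0.14424532] [0.06275531 0.03643541 0.99736364] lean 0.07262945399986694 az 30.139229755279935 at z.07 [0.5341436  0.17405004 0.07      ]
[0.522, 0.18, 0.074]
[0.527, 0.162, 0.072]
[0.529, 0.164, 0.076]
[0.529, 0.181, 0.077]
[0.53, 0.163, 0.074]
[0.531, 0.167, 0.076]
[0.532, 0.171, 0.072]
[0.533, 0.163, 0.071]
[0.533, 0.179, 0.075]
[0.535, 0.165, 0.074]
[0.535, 0.171, 0.073]
[0.535, 0.175, 0.077]
[0.535, 0.182, 0.071]
[0.535, 0.186, 0.068]
[0.536, 0.165, 0.072]
[0.536, 0.177, 0.075]
[0.537, 0.174, 0.073]
[0.537, 0.184, 0.071]
[0.538, 0.164, 0.072]
[0.538, 0.174, 0.07]
[0.539, 0.166, 0.062]
[0.539, 0.18, 0.073]
[0.54, 0.168, 0.071]
[0.54, 0.176, 0.074]
[0.54, 0.185, 0.069]
[0.541, 0.168, 0.077]
[0.541, 0.172, 0.074]
[0.541, 0.177, 0.069]
[0.542, 0.174, 0.073]
[0.542, 0.18, 0.074]
[0.543, 0.173, 0.059]
[0.544, 0.169, 0.063]
[0.544, 0.183, 0.07]
[0.545, 0.171, 0.065]
[0.545, 0.181, 0.071]
[0.546, 0.185, 0.071]
[0.547, 0.183, 0.068]
[0.549, 0.187, 0.072]
[0.551, 0.18, 0.069]
[0.552, 0.182, 0.068]
[0.553, 0.188, 0.067]
[0.554, 0.186, 0.071]
[0.555, 0.186, 0.065]
[0.556, 0.186, 0.071]
```

>>> step_arm(
  steps="0 0.015 -0.03 -0.02 -5; 0 0.045 -0.085 -0.025 -12; 0 0.075 -0.14 -0.025 -20; 0 0.105 -0.2 -0.025 -28; 0 0.135 -0.26 -0.025 -36; 0 0.165 -0.32 -0.025 -44; 0 0.19 -0.37 -0.025 -50; 0 0.206 -0.404 -0.025 -53",
  newtons=40,
)

```text
time: 1.15
eef_pos: [0.5072, 0.1569, 0.256]
tool_rot: [0.0, 0.866, -0.499, -0.0]
wrist_force: [-0.1, 2.0, 0.0]
opening: -0.0
```

>>> step_arm(
  steps="0 -0.002 0 0.03 0; 0 -0.002 0 0.06 0; 0 -0.002 0 0.08 0; 0 -0.002 0 0.088 0; 0 -0.002 -0.012 0.088 0; 0 -0.002 -0.022 0.088 0; 0 -0.002 -0.035 0.089 0; 0 -0.002 -0.049 0.0925 0",
)

```text
time: 2.15
eef_pos: [0.5488, 0.1859, 0.1642]
tool_rot: [-0.0, 0.866, -0.5, 0.0]
wrist_force: [-0.8, -1.2, 1.2]
opening: 0.0002
```

```bash
python3 - <<'E'
from h import *
d=grab('scene','s1.png'); im=d['img'][150:290,240:420]
cv2.imwrite('pics/s1z.png',cv2.resize(cv2.cvtColor(im,cv2.COLOR_RGB2BGR),None,fx=4,fy=4))
print(env.get_state()['wrist_force'])
E
```

```text
[1.32602816 0.48065689 0.23295375]
```

View pics/s1z.png

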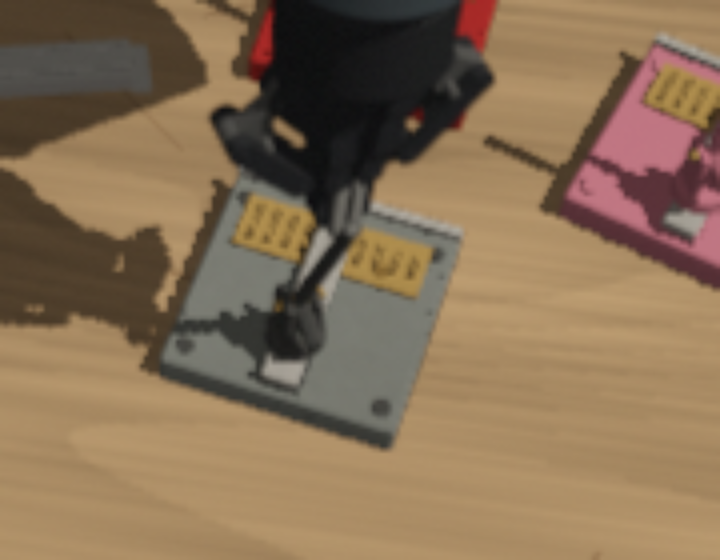

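The key, near pixel (325,265) in the enlarged crop, is leaning ahead as pushed. I'll continue along the arc.

>>> step_arm(
  steps="0 0 -0.0145 0.004 0; 0 0 -0.027 0.0115 0; 0 0 -0.039 0.021 0; 0 0 -0.049 0.032 0; 0 0 -0.057 0.0445 0; 0 0 -0.0635 0.058 0; 0 0 -0.068 0.0725 0; 0 0 -0.069 0.0825 0",
)

```text
time: 3.2
eef_pos: [0.6072, 0.2199, 0.0799]
tool_rot: [0.0, 0.866, -0.5, -0.0]
wrist_force: [0.5, -0.5, 1.5]
opening: 0.0
```

```bash
python3 - <<'E'
from h import *
d=grab('scene','s2.png'); im=d['img'][150:290,240:420]
cv2.imwrite('pics/s2z.png',cv2.resize(cv2.cvtColor(im,cv2.COLOR_RGB2BGR),None,fx=4,fy=4))
print(env.get_state()['wrist_force'])
E
```

```text
[ 0.03920286 -0.18513013 -0.46809211]
```

View pics/s2z.png

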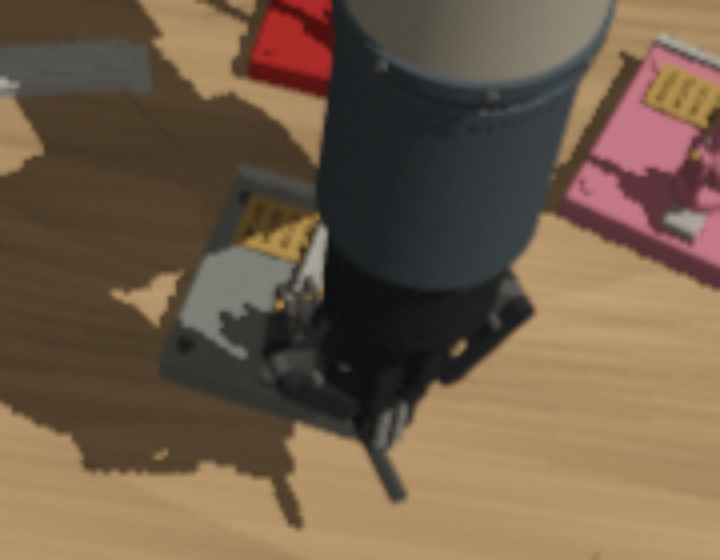

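>>> step_arm(
  steps="0 0 0 0.002 0; 0 0 0 0.004 0; 0 0 0 0.006 0; 0 0 0 0.007 0; 0 0 0 0.008 0; 0 0 0 0.009 0; 0 0 0 0.009 0; 0 0 0 0.009 0",
)

```text
time: 4.25
eef_pos: [0.6078, 0.2201, 0.0732]
tool_rot: [-0.001, 0.866, -0.5, 0.001]
wrist_force: [-1.0, 0.8, 5.3]
opening: 0.0001
```

>>> step_arm(
  steps="0 0 0 -0.02 0; 0 0 0 -0.04 0; 0.045 0 0 -0.06 0; 0.045 0 0 -0.06 0; 0.045 0 0 -0.06 0; 0.045 0 0 -0.06 0; 0.045 0 0 -0.06 0; 0.045 0 0 -0.06 0",
)

```text
time: 5.25
eef_pos: [0.6072, 0.2199, 0.132]
tool_rot: [0.0, 0.866, -0.5, -0.0]
wrist_force: [0.1, -0.2, -0.9]
opening: 0.0447
```

```bash
python3 - <<'E'
from h import *
d=grab('scene','s3.png'); w=pts(d); im=d['img'][150:290,240:420]
cv2.imwrite('pics/s3z.png',cv2.resize(cv2.cvtColor(im,cv2.COLOR_RGB2BGR),None,fx=4,fy=4))
d2=grab('wrist','w3.png')
for n,d in (('s',d),('w',d2)):
    w=pts(d); h=w[...,2]; 
    k=(h>.06)&(h<.085)&(w[...,0]>.56)&(w[...,0]<.67)&(w[...,1]>.13)&(w[...,1]<.29)
    q=w[k]
    if len(q)<8: print(n,len(q)); continue
    c=q.mean(0); s=np.linalg.svd(q-c)[2][0]; s*=np.sign(s[0]); print(n,len(q),c.round(4),s.round(3),np.degrees(np.arctan2(s[1],s[0])),q.min(0),q.max(0))
print(env.get_state())
E
```

```text
s 138 [0.6174 0.2207 0.0721] [ 0.876  0.482 -0.002] 28.822793900955357 [0.5891094  0.20413064 0.06375622] [0.64199496 0.23785442 0.07602687]
w 2115 [0.6039 0.2124 0.0733] [ 0.876  0.483 -0.002] 28.892605726008988 [0.56026265 0.18396101 0.06712318] [0.64385967 0.23664239 0.07578067]
{'time': 5.35, 'joints': array([ 5.88799442e-01,  4.85763021e-01,  1.96256614e-01, -3.54615953e-05,
       -1.28148353e+00,  1.50622998e+00]), 'joint_vel': array([ 0.00131938, -0.00152088,  0.00178357, -0.00060281, -0.00023278,
        0.00020497]), 'joint_efforts': array([ 1.43851270e-03, -5.04254079e+01,  2.30277067e+01,  5.19386709e+00,
       -9.06616060e-04,  2.98875796e-05]), 'eef_pos': array([0.60728844, 0.21990872, 0.13213958]), 'tool_rot': array([ 7.92742920e-05,  8.66181408e-01, -4.99729685e-01, -5.81022948e-05]), 'wrist_force': array([0.82010358, 0.67804265, 0.9081106 ]), 'wrist_torque': array([0.00686012, 0.03375719, 0.01263015]), 'opening': 0.04513599872290593}
```

View pics/s3z.png

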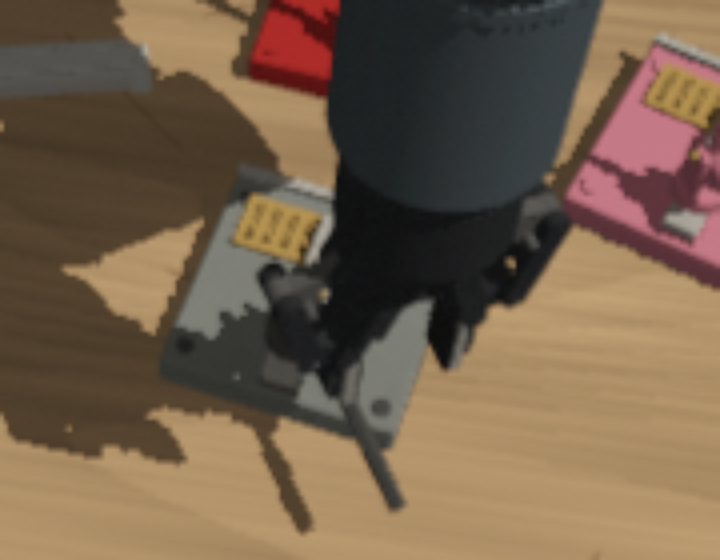

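View pics/w3.png

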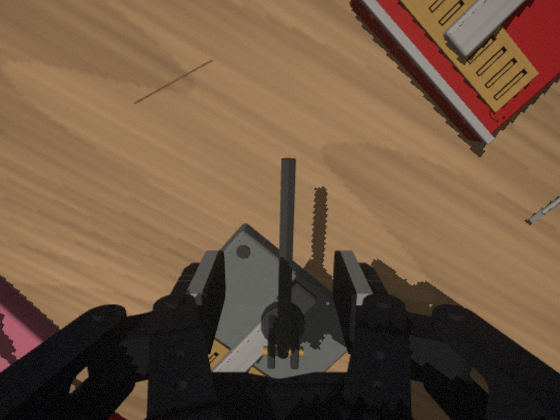

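The key now lies level, with its top at about z=0.074, slope -0.002 and azimuth 28.9°. Next I'll straddle it.

>>> step_arm(
  steps="0.045 0.003 -0.01 0.01 1; 0.045 0.0054 -0.0186 0.03 1; 0.045 0.0054 -0.0186 0.055 1; 0.045 0.0054 -0.0186 0.077 1; 0.014 0.0054 -0.0186 0.077 1; 0.014 0.0054 -0.0186 0.077 1; 0.014 0.0054 -0.0186 0.077 1; 0.014 0.0054 -0.0186 0.077 1",
)

```text
time: 6.35
eef_pos: [0.6265, 0.2248, 0.0562]
tool_rot: [-0.001, 0.862, -0.507, 0.0]
wrist_force: [-1.0, 1.1, 0.6]
opening: 0.0141
```

```bash
python3 - <<'E'
from h import *
d=grab('scene','s4.png'); im=d['img'][150:290,240:420]
cv2.imwrite('pics/s4z.png',cv2.resize(cv2.cvtColor(im,cv2.COLOR_RGB2BGR),None,fx=4,fy=4))
d2=grab('wrist','w4.png')
E
```

```text
(no output)
```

View pics/w4.png

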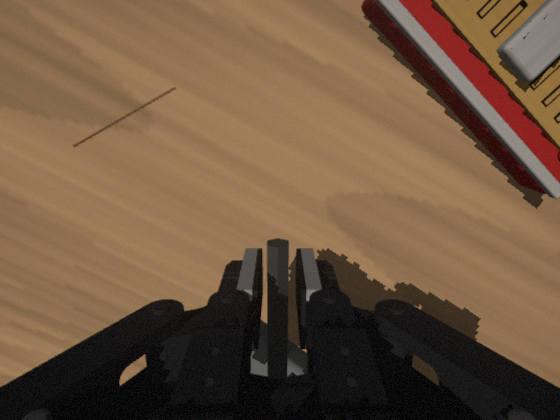

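Wrist view: the arm at column 278 runs between the pads (250 and 310). Now I'll swing it clockwise.

>>> step_arm(
  steps="0.014 0.009 0.0004 0 5; 0.014 0.018 0.0016 0 10; 0.014 0.027 0.0036 0 15; 0.014 0.036 0.0063 0 20; 0.014 0.0444 0.0098 0 25; 0.014 0.0525 0.0141 0 30; 0.014 0.0602 0.019 0 35; 0.014 0.0675 0.0246 0 40",
)

```text
time: 7.45
eef_pos: [0.6377, 0.1557, 0.0557]
tool_rot: [0.002, -0.635, 0.772, 0.001]
wrist_force: [-1.0, 6.5, 0.3]
opening: 0.0141
```

```bash
python3 - <<'E'
from h import *
d2=grab('wrist','w5.png');w=pts(d2);h=w[...,2];k=(h>.06)&(h<.085)&(w[...,0]>.655);print(k.sum());print(env.get_state()['wrist_force'],env.get_state()['eef_pos'])
E
```

```text
227
[-0.31552623  4.61313005 -0.0051786 ] [0.63752125 0.15464403 0.05575384]
```

View pics/w5.png

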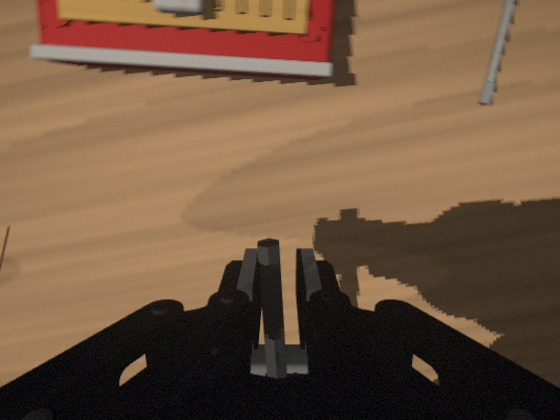

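The key follows the left pad with the expected force of about 6.5 N. I'll continue.

>>> step_arm(
  steps="0.014 0.0073 0.0003 0 4; 0.014 0.0146 0.001 0 8; 0.014 0.0218 0.0023 0 12; 0.014 0.0289 0.0041 0 16; 0.014 0.0359 0.0063 0 20; 0.014 0.0427 0.0091 0 24; 0.014 0.0493 0.0123 0 28; 0.014 0.0525 0.0141 0 30",
)

```text
time: 8.5
eef_pos: [0.6153, 0.1063, 0.0562]
tool_rot: [0.003, -0.415, 0.91, 0.0]
wrist_force: [3.7, 6.1, -1.2]
opening: 0.0136
```

>>> step_arm(
  steps="0.014 0.0018 0 0 1; 0.014 0.0037 0.0001 0 2; 0.014 0.0055 0.0001 0 3; 0.014 0.0073 0.0003 0 4; 0.014 0.0092 0.0004 0 5; 0.014 0.011 0.0006 0 6; 0.014 0.0128 0.0008 0 7; 0.014 0.0146 0.001 0 8",
)

```text
time: 9.5
eef_pos: [0.6056, 0.0959, 0.0564]
tool_rot: [0.003, -0.351, 0.936, 0.0]
wrist_force: [4.3, 3.6, -1.4]
opening: 0.0144
```

>>> step_arm(
  steps="0.014 0.0018 0 0 1; 0.014 0.0037 0.0001 0 2; 0.014 0.0055 0.0001 0 3; 0.014 0.0073 0.0003 0 4; 0.014 0.0092 0.0004 0 5; 0.014 0.0092 0.0004 0 5; 0.014 0.0092 0.0004 0 5; 0.014 0.0092 0.0004 0 5",
)

```text
time: 10.5
eef_pos: [0.5985, 0.0898, 0.0565]
tool_rot: [0.003, -0.31, 0.951, 0.0]
wrist_force: [4.2, 2.0, -1.9]
opening: 0.014
```

>>> step_arm(
  steps="0.014 0.0018 0 0 1; 0.014 0.0037 0.0001 0 2; 0.014 0.0055 0.0001 0 3; 0.014 0.0073 0.0003 0 4; 0.014 0.0073 0.0003 0 4; 0.014 0.0073 0.0003 0 4; 0.014 0.0073 0.0003 0 4; 0.014 0.0073 0.0003 0 4",
)

```text
time: 11.5
eef_pos: [0.5953, 0.0876, 0.0578]
tool_rot: [0.007, -0.277, 0.961, 0.001]
wrist_force: [9.0, 6.8, -0.7]
opening: 0.0142
```

```bash
python3 - <<'E'
from h import *
d=grab('scene','s6.png'); im=d['img'][150:290,200:380]
cv2.imwrite('pics/s6z.png',cv2.resize(cv2.cvtColor(im,cv2.COLOR_RGB2BGR),None,fx=4,fy=4))
d2=grab('wrist','w6.png')
for n,d in (('s',d),('w',d2)):
    w=pts(d); k=(abs(w[...,2]-.0735)<.003)&(w[...,0]>.55)&(w[...,0]<.66)&(w[...,1]<.17)&(w[...,1]>.05)
    q=w[k]; 
    if len(q)>8:
        c=q.mean(0); s=np.linalg.svd(q-c)[2][0]; s*=np.sign(s[0]); print(n,len(q),c,s,np.degrees(np.arctan2(s[1],s[0])), 'from elbow',np.degrees(np.arctan2(c[1]-.1745,c[0]-.534)))
E
```

```text
s 116 [0.57676791 0.11832551 0.07344774] [ 0.60932629 -0.79279815  0.01387691] -52.45495470574335 from elbow -52.71651770803793
w 3305 [0.5935984  0.09333507 0.0744576 ] [ 0.59352023 -0.80481818 -0.00119804] -53.592754988575265 from elbow -53.71062279081224
```

View pics/w6.png

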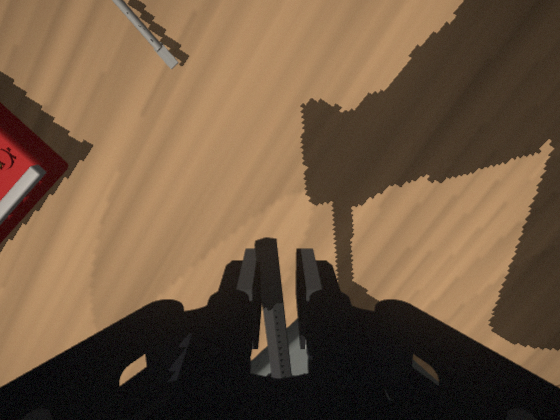

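View pics/s6z.png

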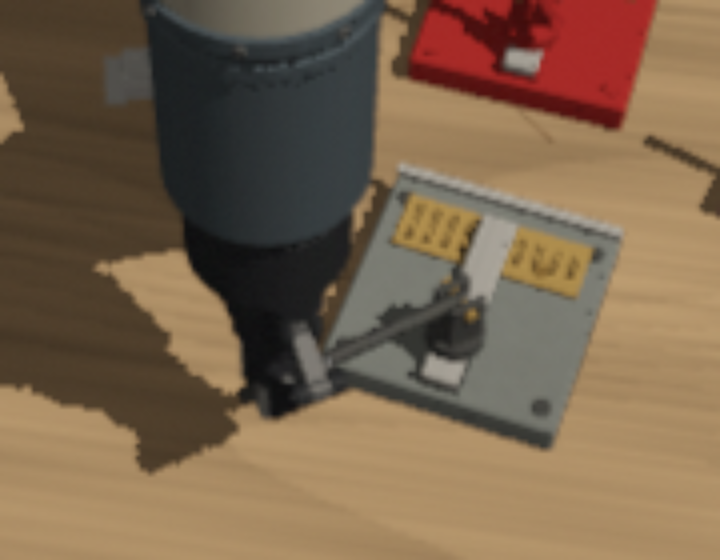

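Force rose to 11 N and the TCP lags the command, so this looks like the stop. I'll push a little more to confirm.

>>> step_arm(
  steps="0.014 0.002 0 0 0; 0.014 0.004 0.0002 0 0; 0.014 0.006 0.0003 0 0; 0.014 0.006 0.0003 0 0; 0.014 0.006 0.0003 0 0; 0.014 0.006 0.0003 0 0; 0.014 0.006 0.0003 0 0; 0.014 0.006 0.0003 0 0",
)

```text
time: 12.6
eef_pos: [0.5936, 0.0862, 0.0595]
tool_rot: [0.011, -0.278, 0.961, 0.001]
wrist_force: [15.8, 9.8, -0.7]
opening: 0.0139
```

>>> step_arm(
  steps="0.014 -0.004 0 0 0; 0.014 -0.008 0 0 0; 0.04 -0.009 0 0 0; 0.05 -0.009 0 0 0; 0.05 -0.009 0 0 0; 0.05 -0.009 0 -0.03 0; 0.05 -0.009 0 -0.07 0; 0.05 -0.009 0 -0.11 0",
)

```text
time: 13.6
eef_pos: [0.5918, 0.0861, 0.1663]
tool_rot: [-0.001, -0.276, 0.961, -0.0]
wrist_force: [0.6, -0.9, 0.2]
opening: 0.0501
```

>>> step_arm(
  steps="0.05 0 0.03 -0.05 0; 0.05 0 0.08 -0.09 0; 0.05 0 0.13 -0.09 0; 0.05 0 0.18 -0.09 0; 0.05 0 0.22 -0.09 0; 0.05 0 0.22 -0.09 0; 0.05 0 0.22 -0.09 0; 0.05 0 0.22 -0.09 0",
)

```text
time: 14.6
eef_pos: [0.476, 0.2721, 0.2552]
tool_rot: [-0.0, -0.275, 0.961, -0.0]
wrist_force: [0.7, -1.0, 0.0]
opening: 0.0498
```

```bash
python3 - <<'E'
from h import *
for n in ('scene','top'):
    d=grab(n,n+'7.png')
    w=pts(d); k=(abs(w[...,2]-.073)<.005)&(w[...,0]>.52)&(w[...,0]<.66)&(w[...,1]<.165)&(w[...,1]>.04)
    q=w[k]; print(n,len(q))
    if len(q)>8:
        c=q.mean(0); s=np.linalg.svd(q-c)[2][0]; s*=np.sign(s[0]); print(c,s,np.degrees(np.arctan2(s[1],s[0])),'from elbow',np.degrees(np.arctan2(c[1]-.1745,c[0]-.534)),q.min(0),q.max(0))
print(env.get_state()['wrist_force'])
E
```

```text
scene 245
[0.57509614 0.12069081 0.07299045] [ 0.63145079 -0.77536391  0.00898405] -50.840876725699005 from elbow -52.62963732456062 [0.52773906 0.07560578 0.06828242] [0.61103976 0.16485465 0.07741446]
top 128
[0.5730375  0.12037345 0.07271042] [ 0.62391479 -0.7814859   0.00318186] -51.39718813547257 from elbow -54.19986160643889 [0.52411391 0.07496124 0.06803456] [0.61040461 0.16337812 0.07775728]
[-0.80389881  0.51725165 -0.36967177]
```

View pics/scene7.png

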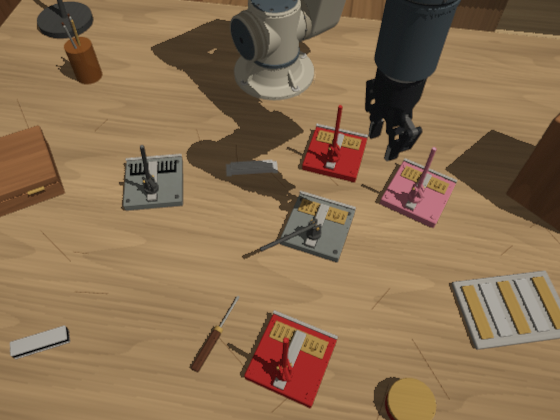

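The view shows the reed key level from (315,232) to (247,256), and the comb key still upright at (145,150). The gripper is clear of everything, so I'm handing in.

```bash
python3 - <<'E'
from h import *
print(finish_job(), env.get_state()['time'])
E
```

```text
the job is handed in; nothing more can be done
the job is handed in; nothing more can be done
```

The brass reed plate clamp is tightened, and the job was handed in at about 14.7 s of the 35 s allowed. I flipped its key down with the shut fingers and swung the long arm clockwise to its stop, straddling it loosely. Then I backed off, opened the fingers and lifted clear.

**Last checks:**
- **Level:** the long arm lies at z ≈ 0.073 m, with a slope under 0.01 along its length.
- **At the stop:** the arm turned from +29° to between -51° and -54°, depending on the view. That is about 80–83°, against the 80° (1.4 rad) limit. At the end the force rose from about 7 N to 18.6 N, and the tool moved only about 2 mm for 6 mm commanded.
- **Clear of everything:** the comb clamp's key looks unmoved and upright in the last picture, and so do the red and pink look-alikes. The tool tip stood at z ≈ 0.255 m, above all the keys, with the wrist force near zero.

No check failed. The only disagreement was the 2–3° spread between views in the final angle.

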